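# Raise the desk document camera to its second stop and hold it

### The job

Get the document camera up for a shot of the notebook: first swing the stand's cam lever fully open by its yellow knob. Then squeeze the red button on the camera mast's white head to release it, draw the head up past the first stop to the second stop (the very top of its travel), and finish while still gripping it there with the button squeezed and the lever left open, since it drops when let go. Leave the notebook, the mug and the potted plant where they are.

Things in the scene. Friction and masses are not known exactly. Their poses are not given: they have to be found in the camera images.
- stand: Fixed upright camera stand: dark steel foot 110 x 110 x 10 mm, black square outer tube 30 mm, grey collar (66 x 50 mm), collar top 120 mm above the desk. Origin: centre of the foot's underside, on the mast's axis. z up; the camera boom points along +x, the red button is on the -y side, the closed cam lever points along +y.
- lever (a joint): Cam lever on top of the collar, turning level about an upright hinge; rad, 0 = closed (along the stand's +y), grows counter-clockwise seen from above to 1.7 = fully open (end stop, roughly along the stand's -x). Starts at 0 to 0.3; locks the mast while below about 1. Stiff (1.5 N at the knob), stays where left. Flat arm 12 mm wide, its top 128 mm above the desk.
- lever_hinge (a point): Point on the upright hinge axis of the cam lever, 27 mm from the mast axis towards the stand's -x, 160 mm above the desk.
- lever_knob (a point): Centre of the top of the lever's yellow knob: an upright round post 12 mm in diameter, 80 mm from the hinge axis, top 160 mm above the desk, free for 32 mm above the lever's arm. It can be pinched from above or pushed. Axes turn with the lever: y points from the hinge out to the knob.
- mast (a joint): Height in m of the sliding mast (aluminium tube, white head, boom, camera; 0.2 to 0.45 kg) above its lowest position: 0 = down (start), 0.042 = first stop, 0.084 = second stop, the end of travel. Slides straight up. At 0 and at the first stop a catch locks it unless the red button is kept pressed; at the second stop nothing catches: it drops when let go.
- mast_grip (a point): Grip point, moving with the white head (30 x 30 mm, 40 mm high): midway between the pressed button's face and the far side, at mid-height, 152 mm above the desk when down, on the mast axis within 1 mm. Axes as the stand's; fingers must close along y. A 10 mm thick boom leaves along +x, 8 mm above this point, to a white camera 36 mm wide, 122 mm out.
- button (a joint): Travel of the red release button in m: 0 = out, 0.006 = fully pressed (towards the stand's +y). Springs back; about 2.5 N starts it and 5.5 N presses it fully. The mast is free when it is pressed more than about 4 mm.
- button_face (a point): Centre of the outer face of the red button, 18 mm wide (x) and 28 mm high, on the head's -y side; stands 8 mm proud of the head when out, 2 mm when pressed, so squeezing button and far side spans 38 mm before and 32 mm when pressed.
- notebook: Bystander: notebook with blue cover, 105 x 148 x 12 mm, lying under the camera. Origin at the centre of its underside.
- mug: Bystander: white mug, 76 mm in diameter, 85 mm high, on the stand's +y side. Origin at the centre of its underside.
- plant: Bystander: small green plant in a terracotta pot 80 mm in diameter, about 105 mm high in all, on the stand's -y side. Origin at the centre of its underside.
There are look-alikes about, which are no part of the job. Of the things like the stand, leave any that is green or orange; of the rest the smaller one is meant.

How it is judged:
On the way, in this order (a step that is already met when the one before it is completed fails the run):
1. the cam lever is swung open (over 1.4 rad) with the mast still down (value of joint lever above 1.4 rad and value of joint mast below 0.01 m), for 0.2 s.
2. the fingers press the red button (over 4 mm) with the mast still down (value of joint button above 0.004 m and value of joint mast below 0.01 m and contact force between the fingers and button above 1 N), for 0.1 s.
3. the mast is drawn up past its first stop, gripped by the fingers at the button (value of joint mast above 0.05 m and contact force between the fingers and button above 1 N), for 0.1 s.
At the end, for the whole second after the job is handed in: The mast is at its second stop (within 6 mm of the end of its travel, over 78 mm up) and still, the fingers still grip the head with the red button pressed over 4 mm (over 1 N on it), and the cam lever is still open (over 1.3 rad) (value of joint mast above 0.078 m and value of joint button above 0.004 m and contact force between the fingers and button above 1 N and value of joint lever above 1.3 rad and velocity of joint mast between -0.01 and 0.01 m/s); the arm keeps its last pose, push and grip.
It fails at once if the notebook is moved by more than 20 mm (distance of notebook from where it was at the start of the episode above 0.02 m).
It fails at once if the mug is moved by more than 20 mm (distance of mug from where it was at the start of the episode above 0.02 m).
It fails at once if the plant is moved by more than 20 mm (distance of plant from where it was at the start of the episode above 0.02 m).
It also fails if it takes over 51 s, if anything falls off the work surface, if the arm or the gripper's body presses on something with over 40 N, if the wrist force passes 120 N, or if a joint passes its speed limit or range.

### The arm

A 7-joint arm with a two-finger parallel gripper is mounted at the origin on the work surface. World frame = base frame: x ahead of the robot, y to its left, z up, the work surface at z = 0. Lengths are in m, angles in rad, forces in N, time in s.
With the tool pointing down it reaches from about 0.35 to 0.9 m from the base axis. Payload 19.9 kg.
Tool frame: the origin (TCP) lies between the finger pads; the fingertips stand 19 mm ahead of it and the grasp point (between the pads) is the TCP; z points along the fingers, y is the line along which they close (so a half turn about z gives the same grasp; the last joint's range is limited). The gripper opens to 94 mm and grips with 3 to 60 N. Pads are 16 mm wide; open, the fingers measure 119 mm over their backs; the gripper's body (75 mm by 177 mm) begins 78 mm behind the grasp point.
Start: joints at [1.224, 0.417, -0.01, 1.614, 0.005, 1.111, -0.053], TCP at [0.188, -0.596, 0.224] pointing down, gripper open.
Joint ranges: [-2.81, 2.81], [-0.39, 2.02], [-1.27, 1.25], [0.06, 2.57], [-1.19, 4.33], [0.19, 2], [-2.82, 2.82]. Speed limits (rad/s): [1.89, 1.89, 2.39, 2.39, 3.01, 3.01, 3.01].

### API

Orientations are given as a 3x3 rotation matrix whose columns are the frame's x, y, z axes.
In Python, from rig import robot gives the robot as it stands. Calls block until the motion is done:
- robot.move_ptp(position, orientation): joint-space move of the TCP to a pose.
- robot.move_linear(position, velocity=0.15, frame=None, threshold=None): straight line of the TCP; frame=None keeps the orientation; velocity is the mean speed in m/s. With threshold (N) it stops when the force on the tool has changed by that much, and returns True; else False.
- robot.goto_joints(angles): joint-space move.
- robot.gripper_to(opening): finger opening in m; the grip force is fixed at half the most; returns when the fingers have stopped.
- robot.pause(seconds).
- robot.ik(position, orientation): joint angles nearest the present ones, or None.
- robot.get_state(): the state.
- robot.grab_frame(name): name is "scene" or "top" or "wrist"; returns the picture (400x640x3 uint8, red, green, blue); there is no depth.
- robot.camera_info(name): a dict with "fx", "fy", "cx", "cy" (pixels), "rvec" (rotation vector, rad) and "tvec" (3), from world to camera coordinates, as OpenCV has them. Camera axes: x right, y down, z forward; pixel columns grow to the right and rows downward; lengths in m; the calibration is good to about 2 mm. A picture is of the moment at which its call begins: read the wrist's pose just before it. camera_info takes no time and is no camera call; for the wrist camera it gives the pose at the moment of the call.
A pose or a line that the arm cannot do raises robot.PlanningError and nothing moves.
- robot.sign_off(): hands the job in; it is judged then, once.
The state is a dict: "time": time; "qpos": joint angles; "joint_vel": joint speeds; "effort": joint torques, N m; "ee_pos": TCP position; "tool_rot": TCP orientation; "force": force on the tool from outside, world axes, zero at the start; "moment": the same for the moment, N m; "opening": finger opening in m; "grasp_force": force on a finger pad.
Only numpy, scipy, OpenCV 4.12 (cv2) and the standard library are available. Lean on these libraries where they do the work, as an engineer would, in place of code of your own. Each camera call takes 0.05 s, during which the arm holds its last target. There are 200 camera calls.

## Working session

There is one attempt and no reset: what is moved stays moved. The work goes in short steps, each a Python script; the robot and the scene stay as the last script left them, time stands still between calls to the robot, and variables do not carry over. Pictures are saved under pics/ and viewed, at most 10 in all, crops included, and the job is handed in when it is done.

```bash
mkdir -p pics; ls
python3 - <<'E'
from rig import robot
import cv2
for n in("scene","top"):
    cv2.imwrite(f"pics/{n}0.png",robot.grab_frame(n)[...,::-1]); print(n,robot.camera_info(n))
E
```

```text
pics
scene {'fx': 415.8045414417556, 'fy': 415.8045414417556, 'cx': 322.9206549280656, 'cy': 200.13273411075738, 'rvec': array([ 2.15991565,  0.74005366, -0.38226498]), 'tvec': array([-0.4007151 , -0.08214744,  1.60290009])}
top {'fx': 411.3587643133983, 'fy': 411.3587643133983, 'cx': 318.05898280752996, 'cy': 195.05787819187134, 'rvec': array([ 2.1468361 , -2.10791739,  0.18518061]), 'tvec': array([0.01749157, 0.48794786, 1.19145074])}
```

View pics/scene0.png

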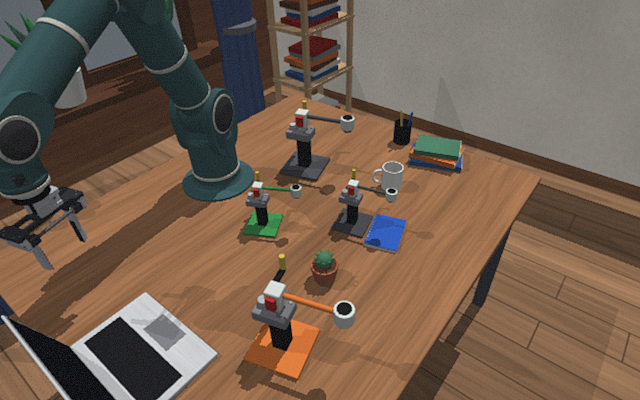

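View pics/top0.png

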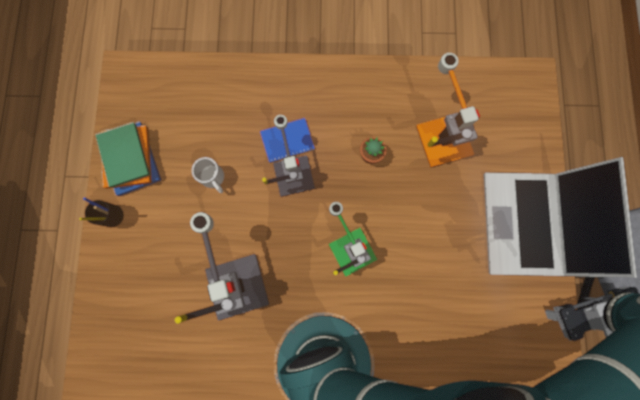

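The target is the small dark stand by the blue notebook: top view about (292,170), scene view about (350,205). The mug is at top (206,172) and the plant at (374,150). I'll enlarge both views.

Run:
```python
import cv2,numpy as np
a=cv2.imread("pics/top0.png")[105:205,250:330];b=cv2.imread("pics/scene0.png")[160:245,325:412]
a=cv2.resize(a,(480,600),interpolation=cv2.INTER_CUBIC)[:600]
cv2.imwrite("pics/c_top.png",a)
b=cv2.resize(b,None,fx=6,fy=6,interpolation=cv2.INTER_CUBIC)
cv2.imwrite("pics/c_scene.png",b)
```

```text
(no output)
```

View pics/c_top.png

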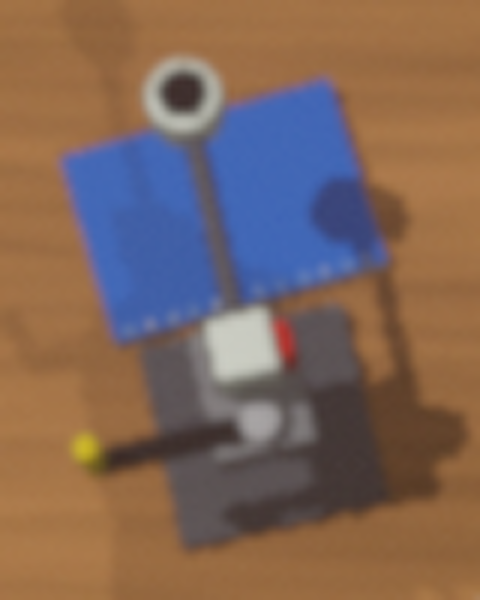

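View pics/c_scene.png

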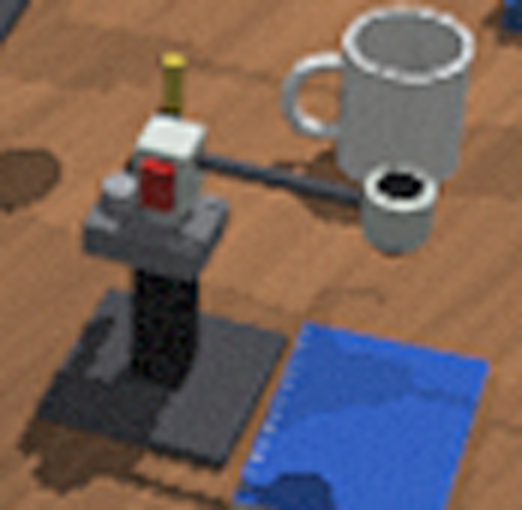

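Top crop (6x): head top at (241,345), camera ring at (183,95), knob at (86,447) and hinge cap at (258,424). The foot corners are (145,350), (345,308), (386,497) and (186,546). Scene crop: head top at (172,136), button face at (157,184) and knob top at (174,61). The lever is nearly closed.

```bash
cat > h.py <<'E'
from rig import robot
import cv2,numpy as np
def ray(n,uv,z,info=None):
    c=info or robot.camera_info(n);R=cv2.Rodrigues(c["rvec"])[0];o=-R.T@c["tvec"]
    d=R.T@np.array([(uv[0]-c["cx"])/c["fx"],(uv[1]-c["cy"])/c["fy"],1]);return o+d*(z-o[2])/d[2]
def proj(n,p):
    c=robot.camera_info(n);K=np.array([[c["fx"],0,c["cx"]],[0,c["fy"],c["cy"]],[0,0,1]])
    return cv2.projectPoints(np.array(p,float).reshape(-1,3),c["rvec"],c["tvec"],K,None)[0][:,0]
E
python3 - <<'E'
from h import *
T=lambda p:(p[0]/6-.4+250,p[1]/6-.4+105)
S=lambda p:(p[0]/6-.4+325,p[1]/6-.4+160)
r=lambda n,p,z:ray(n,p,z).round(4)[:2]
np.set_printoptions(suppress=True)
F=[r("top",T(p),.01) for p in [(145,350),(345,308),(386,497),(186,546)]]
print("foot",F,np.mean(F,0),[np.linalg.norm(F[i]-F[i-1]).round(3) for i in range(4)])
for k,p,z in [("head",(241,345),.172),("cam",(183,95),.178),("knob",(86,447),.16),("hinge",(258,424),.135)]: print(k,r("top",T(p),z))
for k,p,z in [("head",(172,136),.172),("btn",(157,184),.152),("knob",(174,61),.16)]: print("S",k,r("scene",S(p),z))
for k,p,z in [("mug",(206,172),.085),("plant",(374,150),.09)]: print(k,r("top",p,z))
E
```

```text
foot [array([0.593, 0.167]), array([0.6175, 0.0632]), array([0.5172, 0.0398]), array([0.4897, 0.142 ])] [0.55435 0.103  ] [np.float64(0.106), np.float64(0.107), np.float64(0.103), np.float64(0.106)]
head [0.5543 0.1045]
cam [0.6707 0.1343]
knob [0.5083 0.1746]
hinge [0.5261 0.0983]
S head [0.5569 0.0998]
S btn [0.5594 0.0838]
S knob [0.5096 0.1692]
mug [0.5427 0.3557]
plant [ 0.6169 -0.1359]
```

Both views agree within about 4 mm: stand at (0.555, 0.1025), yaw about 0.24, lever nearly closed. Next I'll check IK for the arc, then hover for a wrist picture.

```bash
cat >> h.py <<'E'
def ori(a): # tool down, closing axis y at world angle a
    y=np.array([np.cos(a),np.sin(a),0]);z=np.array([0,0,-1.]);return np.c_[np.cross(y,z),y,z]
def loc(P,yaw,v): # stand frame -> world
    c,s=np.cos(yaw),np.sin(yaw);return np.array([P[0]+c*v[0]-s*v[1],P[1]+s*v[0]+c*v[1],v[2]])
E
python3 - <<'E'
from h import *
np.set_printoptions(suppress=True,precision=3)
P=(.555,.1025);yaw=.24
print(robot.get_state()["tool_rot"])
for h in(0,np.pi):
  for q in(0,.6,1.2,1.72):
    a=np.pi/2+q; p=loc(P,yaw,[-.027+.08*np.cos(a),.08*np.sin(a),.153]); print(h,q,robot.ik(p,ori(yaw+q+h)))
  print("head",robot.ik(loc(P,yaw,[0,0,.152]),ori(yaw+np.pi/2+h)),robot.ik(loc(P,yaw,[0,0,.24]),ori(yaw+np.pi/2+h)))
s=robot.get_state();p=s["ee_pos"].copy() if hasattr(s["ee_pos"],"copy") else s["ee_pos"]
robot.move_linear([p[0],p[1],.38],velocity=.25)
robot.move_ptp(loc(P,yaw,[-.03,.02,.36]),ori(yaw+np.pi/2))
print(robot.get_state()["time"],robot.get_state()["qpos"])
import json
c=robot.camera_info("wrist");json.dump({k:np.array(v).tolist() for k,v in c.items()},open("w1.json","w"))
cv2.imwrite("pics/w1.png",robot.grab_frame("wrist")[...,::-1])
print(proj("wrist",[loc(P,yaw,[0,0,.172]),loc(P,yaw,[-.027,.08,.16])]))
E
```

```text
[[ 0.954  0.301 -0.   ]
 [ 0.301 -0.954  0.001]
 [-0.    -0.001 -1.   ]]
0 0 [ 0.449  0.593 -1.098  1.872  0.607  1.06  -0.657]
0 0.6 [ 0.52   0.493 -1.103  1.981  0.529  0.993  0.001]
0 1.2 [ 0.64   0.427 -1.12   2.05   0.475  0.953  0.708]
0 1.72 [ 0.704  0.4   -1.079  2.056  0.44   0.937  1.348]
head [ 0.58   0.663 -1.123  1.809  0.668  1.109  1.03 ] [ 0.59   0.514 -1.109  1.725  0.489  1.213  1.165]
3.141592653589793 0 [ 0.44   0.584 -1.083  1.872  0.595  1.054  2.494]
3.141592653589793 0.6 [-1.115  0.387  0.903  2.029 -0.387  0.903 -2.304]
3.141592653589793 1.2 [ 0.396  0.307 -0.797  2.055  0.282  0.888 -2.26 ]
3.141592653589793 1.72 [ 0.487  0.302 -0.798  2.061  0.279  0.886 -1.648]
head [ 0.364  0.503 -0.776  1.815  0.415  0.993 -1.913] [ 0.421  0.407 -0.841  1.729  0.329  1.153 -1.845]
3.6417 [ 0.57   0.276 -1.023  1.631  0.24   1.37   1.325]
[[302.92  215.907]
 [377.414 188.332]]
```

View pics/w1.png

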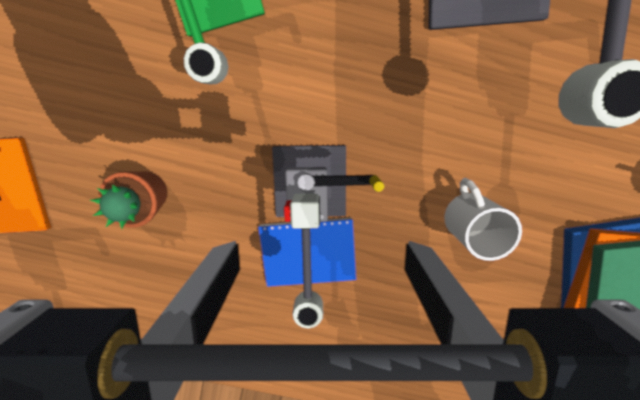

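The wrist view shows the head top at about (305,213), knob at (378,186), hinge cap at (306,182) and camera at (307,316), all within 3 px of prediction. I'll take an enlarged crop for precision.

Run:
```python
import cv2
a=cv2.imread("pics/w1.png")[140:240,265:395]
cv2.imwrite("pics/c_w1.png",cv2.resize(a,None,fx=6,fy=6,interpolation=cv2.INTER_CUBIC))
```

```text
(no output)
```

View pics/c_w1.png

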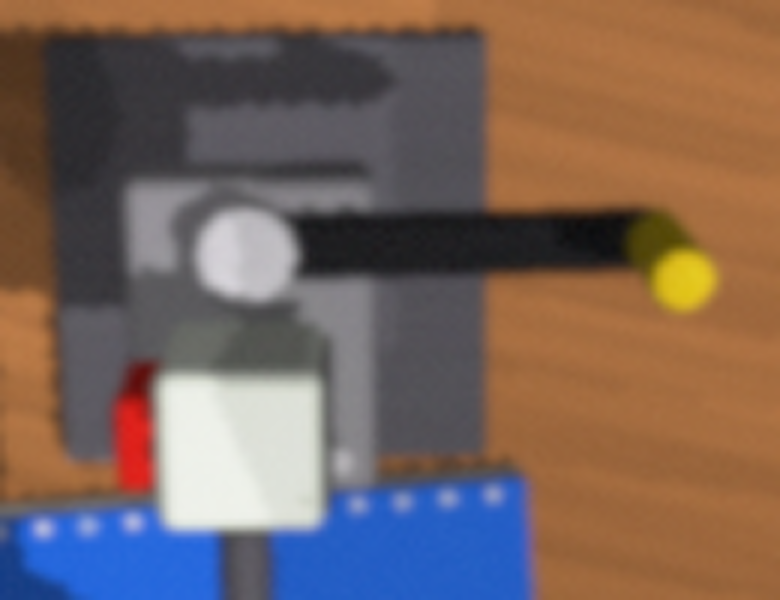

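Crop (6x): head top corners are (155,373), (322,373), (326,527) and (162,531), so its centre is (241.5,451). Knob top is at (685,280), and the foot corners are (45,37), (485,35), (482,452) and (67,460).

Run:
```python
from h import *
import json
c={k:(np.array(v) if isinstance(v,list) else v) for k,v in json.load(open("w1.json")).items()}
W=lambda p,z:ray("wrist",(p[0]/6-.4+265,p[1]/6-.4+140),z,c).round(4)[:2]
H=[W(p,.172) for p in [(155,373),(322,373),(326,527),(162,531)]]
F=[W(p,.01) for p in [(45,37),(485,35),(482,452),(67,460)]]
ang=lambda d:np.arctan2(d[1],d[0]).round(3)
print("head",np.mean(H,0),"foot",np.mean(F,0))
for Q in(H,F): print([np.linalg.norm(Q[i]-Q[i-1]).round(4) for i in range(4)],"yaw",ang(Q[1]-Q[0])-np.pi/2,ang(Q[2]-Q[3])-np.pi/2,ang(Q[3]-Q[0]),ang(Q[2]-Q[1]))
cam=ray("wrist",(307.5,316),.178,c)[:2];print("cam yaw",ang(cam-np.mean(H,0)),np.linalg.norm(cam-np.mean(H,0)))
print("knob",W((685,280),.16))
```

```text
head [0.553475 0.104125] foot [0.55355 0.1036 ]
[np.float64(0.0295), np.float64(0.0293), np.float64(0.0286), np.float64(0.0294)] yaw 0.23420367320510338 0.2652036732051035 0.253 0.258
[np.float64(0.1092), np.float64(0.1079), np.float64(0.1074), np.float64(0.108)] yaw 0.24020367320510339 0.2572036732051035 0.248 0.248
cam yaw 0.25 0.11991778765904937
knob [0.5073 0.1745]
```

```bash
cat >> h.py <<'E'
P=(.5535,.1037);YAW=.25
def knob(q,z):
    a=np.pi/2+q;return loc(P,YAW,[-.027+.08*np.cos(a),.08*np.sin(a),z])
E
python3 - <<'E'
from h import *
np.set_printoptions(suppress=True,precision=2)
robot.move_ptp(knob(0,.24),ori(YAW)); robot.gripper_to(.045)
print(robot.move_linear(knob(0,.154),velocity=.12,threshold=8))
robot.gripper_to(0.0); s=robot.get_state(); print(s["opening"],s["grasp_force"],s["force"],s["time"])
for q in np.linspace(.15,1.65,11):
    robot.move_linear(knob(q,.154),velocity=.08,frame=ori(YAW+q))
    print(round(q,2),robot.get_state()["force"],robot.get_state()["opening"])
print(robot.get_state()["time"],robot.get_state()["ee_pos"]-knob(q,.154))
cv2.imwrite("pics/t2.png",cv2.resize(robot.grab_frame("scene")[130:260,280:440,::-1],None,fx=4,fy=4))
E
```

```text
False
0.011327332983961822 30.000368356704712 [0.85 0.88 1.09] 7.6083
0.15 [-1.05 -0.88  1.  ] 0.011225602125501602
0.3 [ 0.65 -3.65  0.38] 0.010867974663206369
0.45 [ 2.1  -5.67 -0.23] 0.011527846901730318
0.6 [ 4.31 -5.97 -0.92] 0.011061649373198503
0.75 [ 4.83 -5.92 -1.55] 0.011462114250706456
0.9 [ 7.05 -4.84 -3.19] 0.010843443427307368
1.05 [ 6.98 -5.06 -3.42] 0.01131495022680257
1.2 [ 7.95 -3.39 -3.01] 0.011276823608233275
1.35 [ 7.14 -2.19 -3.5 ] 0.011409666646410428
1.5 [ 6.59 -2.33 -3.44] 0.011318770430986913
1.65 [ 4.79 -1.03 -1.54] 0.01123134611913846
10.9083 [ 0. -0.  0.]
```

View pics/t2.png

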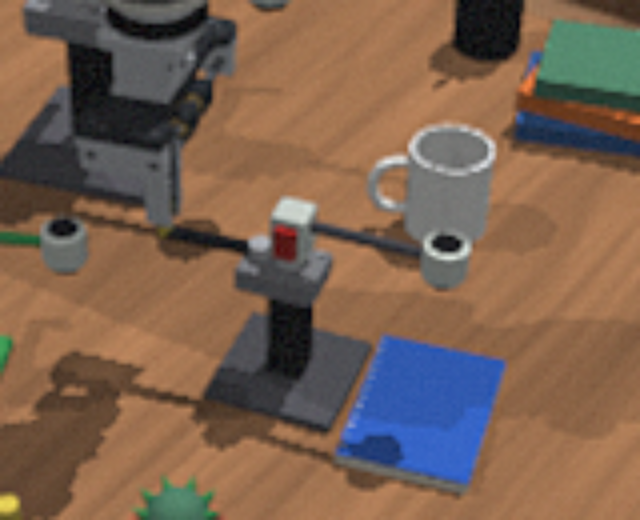

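The lever now points along the stand's -x with the knob pinched, so it is open. Next: release, regrip the head and measure the squeeze.

Run:
```python
from h import *
np.set_printoptions(suppress=True,precision=3)
robot.gripper_to(.035); robot.move_linear(knob(1.65,.25),velocity=.2)
robot.gripper_to(.07)
G=[0,-.001]
robot.move_ptp(loc(P,YAW,G+[.25]),ori(YAW+np.pi/2))
print(robot.move_linear(loc(P,YAW,G+[.152]),velocity=.12,threshold=8))
f0=robot.get_state()["force"]
robot.gripper_to(.0); robot.pause(.2); s=robot.get_state()
df=s["force"]-f0; c,n=np.cos(YAW),np.sin(YAW)
print(s["opening"],s["grasp_force"],df,"stand-y force",-n*df[0]+c*df[1],s["moment"],s["time"])
```

```text
False
0.03162943577987514 30.00117927789688 [ 1.233 -5.807  3.547] stand-y force -5.931428682038186 [-1.28  -0.289  0.006] 15.2333
```

Opening is 31.6 mm, so the button is fully pressed, and the side load is small. Lifting now.

Run:
```python
from h import *
np.set_printoptions(suppress=True,precision=3)
for h in(.03,.06,.0835):
    robot.move_linear(loc(P,YAW,[0,-.001,.152+h]),velocity=.05); s=robot.get_state()
    print(h,s["opening"],s["force"],s["time"])
robot.pause(.5); s=robot.get_state();print(s["ee_pos"],s["opening"],s["grasp_force"],s["force"])
I=robot.grab_frame("scene")[100:260,260:440,::-1]
cv2.imwrite("pics/t3.png",cv2.resize(I,None,fx=3.5,fy=3.5))
```

```text
0.03 0.03140408888330831 [ 2.727 -4.457 -2.362] 15.9833
0.06 0.031828574592768465 [ 3.378 -4.387 -2.348] 16.7333
0.0835 0.031832239823154924 [ 3.64  -4.571 -3.215] 17.35
[0.554 0.102 0.235] 0.03174080683050741 29.99550998210907 [ 3.597 -4.982 -3.758]
```

View pics/t3.png

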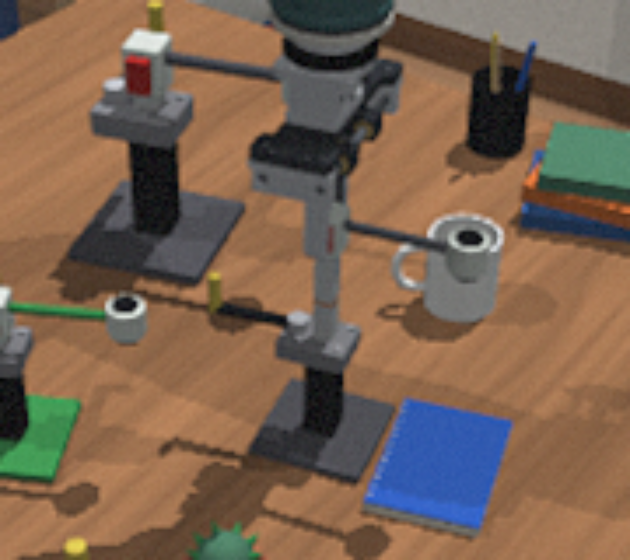

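The head is up with the tube extended, the lever is open, and the mug and notebook are where they were. I'll feel for the end stop to confirm the height, then hand in.

Run:
```python
from h import *
b=robot.move_linear(loc(P,YAW,[0,-.001,.2385]),velocity=.01,threshold=6);robot.pause(.5)
s=robot.get_state();print(b,s["ee_pos"],s["force"],s["opening"],s["grasp_force"],s["time"])
if s["force"][2]<-7 and s["opening"]<.033: print(robot.sign_off())
```

```text
True [0.55397472 0.101881   0.23596117] [ 3.98464209  3.00026625 -3.75605189] 0.03148543116579795 29.99490201473236 18.6417
```

Run:
```python
from h import *
np.set_printoptions(suppress=True,precision=2)
for z in(.2368,.2376):
    robot.move_linear(loc(P,YAW,[0,-.001,z]),velocity=.01);s=robot.get_state();print(s["ee_pos"][2].round(4),s["force"],s["opening"])
robot.pause(.3);s=robot.get_state();print(s["force"],s["opening"],s["grasp_force"])
I=robot.grab_frame("scene")[150:200,320:420,::-1]
cv2.imwrite("pics/t4.png",cv2.resize(I,None,fx=7,fy=7,interpolation=cv2.INTER_CUBIC))
print(proj("scene",[loc(P,YAW,[.122,0,.16+h]) for h in(.078,.084)])-[320,150],proj("scene",[loc(P,YAW,[0,-.017,.138+h]) for h in(.078,.084)])-[320,150])
```

```text
0.2363 [ 7.11 -1.78 -9.29] 0.03125838342577216
0.2364 [ 10.49   0.58 -21.64] 0.03182337328380837
[ 10.52  -0.95 -20.13] 0.031491757429560396 29.987304210662842
[[73.14 22.49]
 [73.32 20.79]] [[31.38 22.58]
 [31.42 20.94]]
```

View pics/t4.png

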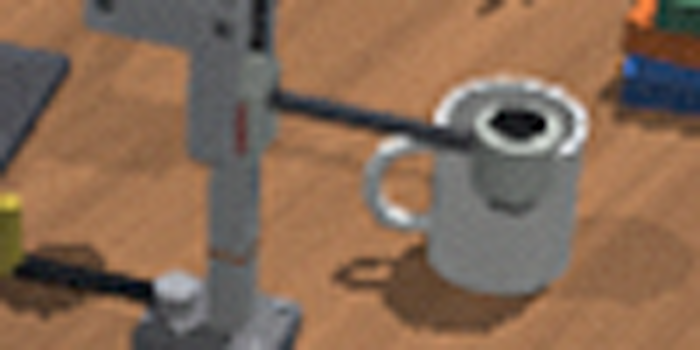

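Fz climbs to -20 N at 84.4 mm, which is the hard end stop. The red button's lower edge at crop (241,150) and the boom at (470,137) match full travel. I'll ease the push slightly and hand in.

Run:
```python
from h import *
robot.move_linear(loc(P,YAW,[0,-.001,.2368]),velocity=.01);robot.pause(.5)
s=robot.get_state();print(s["ee_pos"],s["force"],s["opening"],s["grasp_force"],s["time"])
print(robot.sign_off())
```

```text
[0.55391464 0.10191781 0.23632462] [ 6.00880613 -2.46650441 -7.53005962] 0.031727009758376556 30.00038892030716 20.2833
the job is handed in; nothing more can be done
None
```

I opened the lever, drew the mast up to its second stop and handed the job in at 20.3 s with the gripper still holding the head there and the button squeezed; the rig did not report a verdict.

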